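Plug the test gauge into the air manifold and turn the air on

TASK

Take the pressure gauge out of the wooden block and push its steel tube straight down into the one open push-fit port of the air manifold, past the stiff seal, until it bottoms firmly on the shoulder inside; press firmly, about 20 N, but do not force it. Only then open the manifold's ball valve fully, swinging its lever round until it lies along the pipe. Let go, leave the gauge standing in the port and disturb nothing else.

Things in the scene. Friction and masses are not known exactly. Their poses are not given: they have to be found in the camera images.
- gauge: Pressure gauge on a rigid tube, about 0.22 kg, standing upright in a hole of the wooden block. Origin: centre of the tube's lower end, z up the tube, -x the dial side. Steel tube 14 mm, nose tapered to 9 mm over its last 5 mm; brass hexagon 74 to 88 mm up; case a disc 50 mm across, 28 mm thick along x with flat faces, centred 110 mm up, top at 135 mm
- tube_end (a point): centre of the lower end of the gauge's tube (same point and axes as gauge)
- gauge_case (a point): centre of the gauge case, 110 mm up from tube_end; can be gripped from above across the 28 mm flat faces (along the gauge's x)
- manifold: Fixed compressed-air manifold: aluminium bar 44 x 195 mm along its y, top 46 mm above the bench, on a steel foot 70 x 215 mm. Origin: bench level under the bar's centre, z up. Three ports on top at y = -60, 0, +60 mm, in any order: the open one, one with a low hexagon plug, one with a black blanking plug. Brass ball valve at the +y end
- port: The open push-fit fitting, fixed on the manifold's bar: grey collar 25 mm across, 34 mm tall, flared at the mouth, steel hexagon round its foot. Origin: centre of its foot on the bar, z up. It holds the seal; the shoulder the tube bottoms on belongs to the manifold
- port_mouth (a point): centre of the open mouth, 34 mm above the bar, z up. Mouth 22 mm wide narrowing in 6 mm to a 15 mm bore. Sprung seal 18 to 23 mm down: takes 8 to 15 N to pass, then 3 to 5 N of drag. Somewhere 26 to 33.5 mm down, not told, is the hard shoulder: feel for it; a springy washer (3 N) covers it by 1 mm. Bottomed = 12 N or more on the shoulder; over 35 N damages it
- valve_lever (a joint): ball valve lever, rad: 0 shut (lever points along the manifold's -x, across the pipe), 1.57 fully open at its stop (lever along +y, along the pipe, away from the ports). Opens clockwise seen from above; starts at 0 to 0.15; needs about 3 N at the sleeve and stays where it is left
- lever_end (a point): on the lever's black sleeve, 80 mm from valve_axis, mid-height. Sleeve 17 mm wide, 10 mm thick, its middle 60 mm above the bench, reaching 43 to 105 mm from the axis
- valve_axis (a point): fixed point on the lever's vertical turning axis, at the manifold's y = +140 mm, 60 mm above the bench; axes as the manifold's
- rack: Fixed wooden block 56 x 190 mm along its y, 60 mm tall, with three 16.5 mm holes 45 mm deep at y = -62, 0, +62 mm. The gauge, a punch and a tube offcut stand in them in any order, their lower ends 15 mm above the bench. Origin: centre of its underside
- punch: bystander: dark steel punch 13 mm thick, 92 mm long, upright in the wooden block. Origin: lower end
- offcut: bystander: plain steel tube offcut 14 mm thick, 88 mm long, without a gauge, upright in the wooden block. Origin: lower end
- hammer: bystander: ball-peen hammer about 300 mm long lying on the bench. Origin on the bench under its middle
- file: bystander: file with a wooden handle, 360 mm long, lying on the bench. Origin on the bench under its middle
- dividers: bystander: steel dividers 175 mm long lying on the bench. Origin on the bench near their pivot
Mind the look-alikes: they are no part of the job. Of the things that look like the gauge, the middle-sized one is meant.

How it is judged:
On the way, in this order (a step that is already met when the one before it is completed fails the run):
1. the tube is in the open port and pressed firmly on the shoulder (12 N or more) (z of tube_end in the frame of port_mouth below -0.025 m and horizontal distance between tube_end and port_mouth below 0.004 m and contact force between gauge and manifold above 12 N), for 0.2 s.
2. the valve lever is swung fully open (value of joint valve_lever above 1.45 rad), for 0.2 s.
At the end, for the whole second after the job is handed in: The gauge stands at rest and upright (within 0.1 rad) in the open port, tube end touching the shoulder, at least 25 mm below the mouth and within 4 mm of its axis, released; the valve is open (lever past 1.45 rad) (z of tube_end in the frame of port_mouth below -0.025 m and horizontal distance between tube_end and port_mouth below 0.004 m and angle between gauge's own z axis and vertical below 0.1 rad and value of joint valve_lever above 1.45 rad and linear speed of gauge below 0.02 m/s and contact force between gauge and manifold above 0.3 N).
It fails at once if the valve is opened while the tube is not home (value of joint valve_lever above 0.4 rad and not (z of tube_end in the frame of port_mouth below -0.025 m and horizontal distance between tube_end and port_mouth below 0.004 m)).
It fails at once if the gauge is forced: over 35 N on the manifold's shoulder or on the port (contact force between gauge and manifold above 35 N or contact force between gauge and port above 35 N).
It fails at once if a bystander is moved over 30 mm (distance of any of punch, offcut, hammer, file from where it was at the start of the episode above 0.03 m).
It also fails if it takes over 67 s, if anything falls off the work surface, if the arm or the gripper's body presses on something with over 40 N, if the wrist force passes 120 N, or if a joint passes its speed limit or range.

ROBOT

A 7-joint arm with a two-finger parallel gripper is mounted at the origin on the work surface. World frame = base frame: x ahead of the robot, y to its left, z up, the work surface at z = 0. Lengths are in m, angles in rad, forces in N, time in s.
With the tool pointing down it reaches from about 0.425 to 1.025 m from the base axis. Payload 9.4 kg.
Tool frame: the origin (TCP) lies at the very end of the fingers, on their centre line; the grasp point (between the pads) lies 19 mm behind it (bot.pinch_z is the distance from the TCP to the grasp point, in m); z points along the fingers, y is the direction in which the jaws open and shut (so a half turn about z gives the same grasp; the last joint's range is limited). The gripper opens to 85 mm and grips with 20 to 120 N. Pads are 22 mm wide; open, the fingers measure 114 mm over their backs; the gripper's body (76 mm by 85 mm) begins 54 mm behind the grasp point. The pads swing forward as they close: fully open they stand 13 mm farther back than shut.
Start: joints at [-1.32, 0.599, -0.003, 1.599, 0.002, 0.943, -0.08], TCP at [0.233, 0.686, 0.231] pointing down, gripper open.
Joint ranges: [-2.57, 2.57], [-0.35, 1.97], [-1.29, 1.29], [0.11, 2.56], [-1.05, 4.19], [0.11, 1.86], [-2.63, 2.63]. Speed limits (rad/s): [2.22, 2.22, 3.01, 3.01, 3.14, 3.14, 3.14].

INTERFACE

Orientations are given as a unit quaternion [x, y, z, w].
In Python, from cell import bot gives the robot as it stands.
- The arm moves only by the shell command python3 -m creep 'ROWS' [OPENING]. ROWS is JSON, a list of rows, each a list of 2 entries, a list of its own where there are three numbers: the shift along the world's x, y, z in cm, then the turn, a rotation vector about the world's x, y, z in degrees. A call has 1 to 10 rows; each row shifts and turns the commanded pose from where the row before left it; what a row does not reach is not made up. A row lasts 1/8 s, in which the tool goes at most 62.5 mm and 10.7 degrees, less where a joint would pass 70% of its speed; a pose out of reach is approached as far as the arm can. A call is refused whole if a number of a shift passes 6.25 or a number of a turn 10.7, either way. A call with a gripper value outside its range is refused whole. OPENING is the opening, from 0 (shut) to 1 (fully open), set as the call begins (- or left out, the last holds). The fingers move at their own pace and stop on an object; the grip force is fixed at half the most. Time passes only in rows, so rows that do not move let the fingers close. It gives the time, the measured TCP pose, the force and the opening at its end, in the units of the state.
- bot.observe(): the state, without advancing time (a new reading comes with each control period).
- bot.capture(name): name is "side" or "top" or "wrist"; returns (picture, depth): 400x640x3 uint8, red, green, blue; 400x640 float32, m along the optical axis (not along the pixel's ray), 0 where there is no reading.
- bot.camera_params(name): a dict with "K" (3x3 intrinsics, pixels), "world_from_camera" (4x4, takes a point from camera to world coordinates); the wrist camera has in their place "hand_eye" (4x4, takes a point from camera to tool coordinates, whose origin is the TCP and whose axes are the flange's). Camera axes: x right, y up, looking along -z (the intrinsics and any distortion apply to the point x, -y, -z); pixel columns grow to the right and rows downward; lengths in m; the calibration is good to about 2 mm. A picture is of the moment at which its call begins: read the wrist's pose just before it. camera_params takes no time and is no camera call.
- bot.job_done(): hands the job in, once; it reports no verdict.
The state is a dict: "time": time; "qpos": joint angles; "joint_vel": joint speeds; "joint_efforts": joint torques, N m; "tcp_pos": TCP position; "ee_rot": TCP orientation; "force": force on the tool from outside, world axes, zero at the start; "torque": the same for the moment, N m; "grip_width": finger opening in m.
Only numpy, scipy, OpenCV 4.12 (cv2) and the standard library are available. Lean on these libraries where they do the work, as an engineer would, in place of code of your own. Each camera call takes 0.05 s, during which the arm holds its last target.

## Working session

There is one attempt and no reset: what is moved stays moved. The work goes in short steps, Python scripts to look and compute and a shell command to move; the robot and the scene stay as the last step left them, time stands still between calls to the robot, and variables do not carry over. Pictures are saved under pics/ and viewed, and the job is handed in when it is done.

```bash
ls; mkdir -p pics; python3 - <<'E'
from cell import bot
import cv2,numpy as np
print(bot.observe())
print(bot.pinch_z)
for n in ["side","top","wrist"]:
    p,d=bot.capture(n)
    cv2.imwrite(f"pics/{n}0.png",p[:,:,::-1]); np.save(f"pics/{n}0.npy",d)
    print(n,bot.camera_params(n))
E
```

```text
pics
{'time': 0.0, 'qpos': array([-1.31968266,  0.60012325, -0.00253866,  1.60013072,  0.00179   ,
        0.94290447, -0.07977994]), 'joint_vel': array([ 1.10929500e-03,  9.14918534e-04,  4.21587770e-05, -7.68984664e-04,
       -2.54692443e-04,  5.34146918e-05,  4.11466524e-04]), 'joint_efforts': array([-3.70673706e-04, -7.76457739e+01,  1.56459745e+00, -2.58021498e+01,
        1.22982112e-02,  8.87890375e-03, -2.04735898e-06]), 'tcp_pos': array([0.23329462, 0.68593838, 0.23041808]), 'ee_rot': array([ 1.63139878e-01,  9.86602640e-01, -7.79560932e-04, -5.90623396e-05]), 'force': array([-0.72500938,  0.0068774 ,  0.04977329]), 'torque': array([-0.00445084, -0.01495146,  0.01997363]), 'grip_width': 0.08522692683977143}
0.0187
side {'K': array([[422.92743278,   0.        , 318.57432433],
       [  0.        , 422.92743278, 202.1885334 ],
       [  0.        ,   0.        ,   1.        ]]), 'world_from_camera': array([[ 0.72322096,  0.50418677, -0.47196097, -0.09607238],
       [-0.69040592,  0.54471194, -0.47605521, -0.64682153],
       [ 0.01706203,  0.67013775,  0.74204062,  1.0571125
[... 319 characters left out ...]
  [-0.99976789, -0.02071898,  0.00590707, -0.01987179],
       [ 0.00202766,  0.18247482,  0.98320844,  1.40554449],
       [ 0.        ,  0.        ,  0.        ,  1.        ]])}
wrist {'K': array([[291.5850184 ,   0.        , 323.80173375],
       [  0.        , 291.5850184 , 198.68302001],
       [  0.        ,   0.        ,   1.        ]]), 'hand_eye': array([[-7.49859123e-06,  9.45115359e-01,  3.26736832e-01,
         8.45380990e-02],
       [ 9.99999997e-01, -1.93716932e-05,  7.89842878e-05,
        -6.42228533e-04],
       [ 8.09787092e-05,  3.26736831e-01, -9.45115356e-01,
        -1.42417764e-01],
       [ 0.00000000e+00,  0.00000000e+00,  0.00000000e+00,
         1.00000000e+00]])}
```

View pics/top0.png

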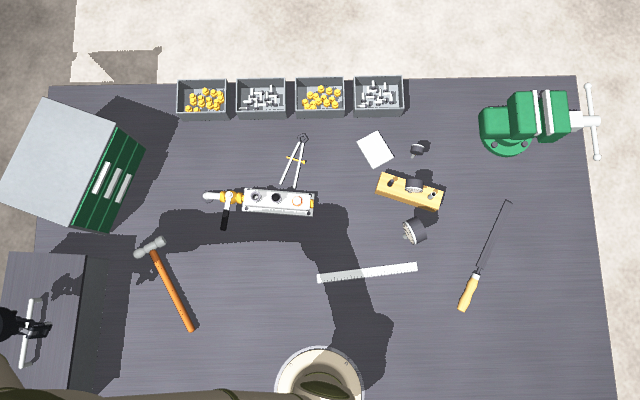

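View pics/side0.png

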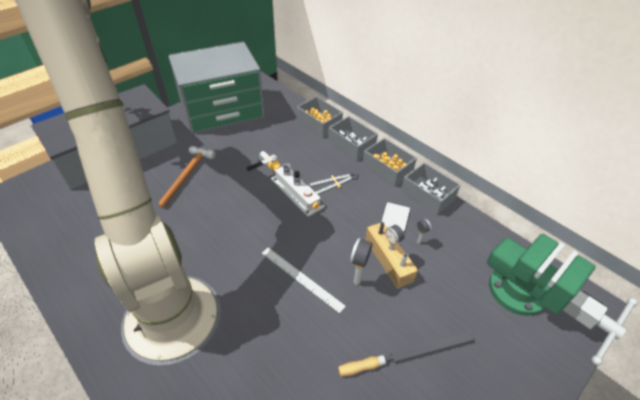

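View pics/wrist0.png

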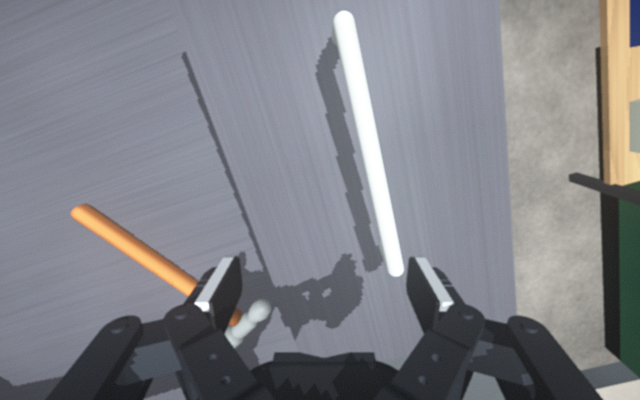

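The top view shows the manifold at about (270,200) with the valve lever at (225,210). The rack is at (410,190) with a gauge in it at (414,185). A larger gauge stands at (413,230) and a smaller one at (417,149). I'll zoom in on these with point clouds.

```bash
cat > h.py <<'E'
import numpy as np,cv2
from cell import bot
from scipy.spatial.transform import Rotation as R
def cloud(d,K,T):
    h,w=d.shape; u,v=np.meshgrid(np.arange(w),np.arange(h))
    P=np.stack([(u-K[0,2])/K[0,0]*d,-(v-K[1,2])/K[1,1]*d,-d],-1)
    W=P@T[:3,:3].T+T[:3,3]; W[d<=0]=np.nan
    return W
def wristT(o):
    T=np.eye(4);T[:3,:3]=R.from_quat(o['ee_rot']).as_matrix();T[:3,3]=o['tcp_pos']
    return T@bot.camera_params('wrist')['hand_eye']
E
python3 - <<'E'
from h import *
p=cv2.imread('pics/top0.png');d=np.load('pics/top0.npy')
a=cv2.resize(p[170:250,190:340],None,fx=5,fy=5,interpolation=cv2.INTER_CUBIC);cv2.imwrite('pics/topman.png',a)
a=cv2.resize(p[135:255,365:465],None,fx=5,fy=5,interpolation=cv2.INTER_CUBIC);cv2.imwrite('pics/toprack.png',a)
c=bot.camera_params('top');W=cloud(d,c['K'],c['world_from_camera'])
np.save('pics/W0.npy',W)
for n,u,v in [('rackgauge',414,184),('big',413,230),('small',417,149),('rack corner',380,180),('lever',223,222),('bar',310,210),('p1',257,197),('p2',276,197),('p3',297,201),('hammer',175,290),('div',295,160)]:
    print(n,W[v,u].round(3))
E
```

```text
rackgauge [ 0.569 -0.275  0.149]
big [ 0.438 -0.258  0.186]
small [ 0.683 -0.3    0.1  ]
rack corner [ 0.602 -0.193  0.062]
lever [0.486 0.267 0.064]
bar [0.525 0.016 0.007]
p1 [0.56  0.171 0.054]
p2 [0.549 0.11  0.102]
p3 [0.543 0.052 0.066]
hammer [0.295 0.414 0.017]
div [0.684 0.06  0.003]
```

```bash
python3 - <<'E'
from h import *
W=np.load('pics/W0.npy')
for nm,(v0,v1,u0,u1),zs in [('bar',(180,225,190,340),[(0.04,0.052),(0.052,0.075),(0.075,0.12)]),('rack',(135,255,365,465),[(0.055,0.064),(0.08,0.12),(.12,.2)])]:
    P=W[v0:v1,u0:u1].reshape(-1,3)
    for a,b in zs:
        m=(P[:,2]>a)&(P[:,2]<b);Q=P[m]
        if len(Q)<5: continue
        print(nm,a,b,len(Q),Q.mean(0).round(3),cv2.minAreaRect((Q[:,:2]*1000).astype(np.float32)))
E
```

```text
bar 0.04 0.052 782 [0.552 0.122 0.046] ((558.2210693359375, 163.68630981445312), (310.83453369140625, 45.018497467041016), 84.19959259033203)
bar 0.052 0.075 324 [0.537 0.198 0.062] ((552.5792846679688, 154.9055938720703), (94.97900390625, 263.0203857421875), 12.747918128967285)
bar 0.075 0.12 137 [0.555 0.138 0.085] ((555.6664428710938, 143.88031005859375), (88.1152572631836, 30.205923080444336), 85.3666763305664)
rack 0.055 0.064 861 [ 0.567 -0.277  0.06 ] ((520.9039306640625, -262.0229187011719), (190.0591278076172, 162.33340454101562), 70.51872253417969)
rack 0.08 0.12 192 [ 0.636 -0.294  0.099] ((563.3492431640625, -280.3161315917969), (270.4095458984375, 122.217529296875), 8.401013374328613)
rack 0.12 0.2 666 [ 0.48  -0.269  0.162] ((495.35845947265625, -270.60308837890625), (59.578739166259766, 184.6219940185547), 87.53318786621094)
```

View pics/topman.png

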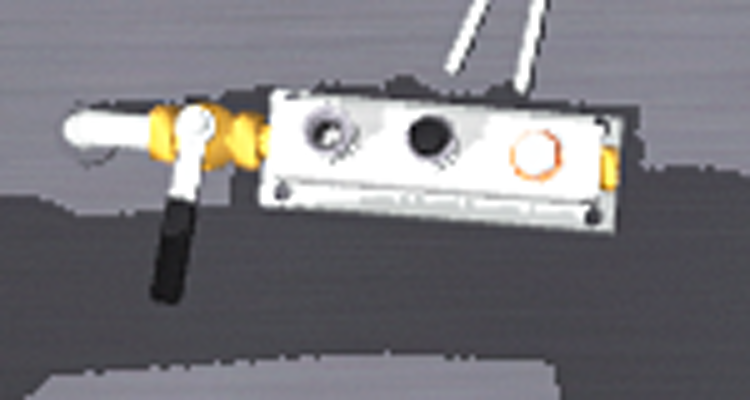

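View pics/toprack.png

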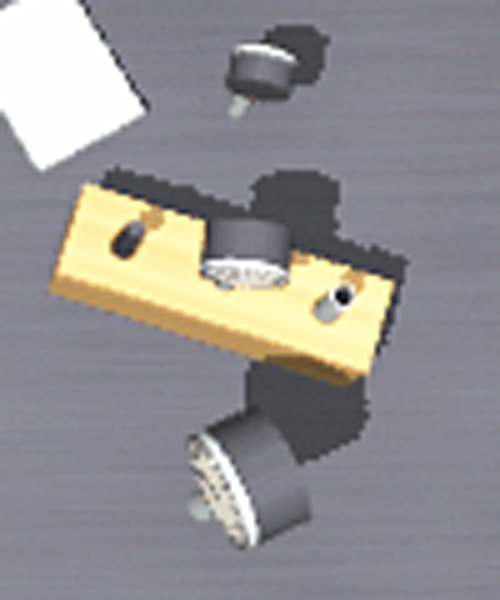

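```bash
python3 - <<'E'
from h import *
W=np.load('pics/W0.npy')
P=W[95:235,0:150].reshape(-1,3)
m=P[:,2]>0.1;Q=P[m];print('cab',np.nanmin(Q,0),np.nanmax(Q,0))
P=W[170:225,190:340];z=P[...,2]
# bar top
m=(abs(z-.046)<.004);n,l,s,c=cv2.connectedComponentsWithStats(m.astype(np.uint8))
for i in range(1,n):
    if s[i,4]>100:
        Q=P[l==i];print(s[i],cv2.minAreaRect((Q[:,:2]*1000).astype(np.float32)))
m=(z>.055)&(z<.07);n,l,s,c=cv2.connectedComponentsWithStats(m.astype(np.uint8))
for i in range(1,n):
    if s[i,4]>20:
        Q=P[l==i];print('lev',s[i],Q.mean(0).round(3),cv2.minAreaRect((Q[:,:2]*1000).astype(np.float32)))
m=(z>.073)&(z<.12);n,l,s,c=cv2.connectedComponentsWithStats(m.astype(np.uint8))
for i in range(1,n):
    if s[i,4]>10:
        Q=P[l==i];print('port',s[i],Q.mean(0).round(3),Q.max(0).round(3),cv2.minAreaRect((Q[:,:2]*1000).astype(np.float32)))
P=W[150:250,365:465];z=P[...,2]
for a,b in [(.056,.064),(.115,.3)]:
  m=(z>a)&(z<b);n,l,s,c=cv2.connectedComponentsWithStats(m.astype(np.uint8))
  for i in range(1,n):
    if s[i,4]>10:
        Q=P[l==i];print(a,s[i],Q.mean(0).round(3),Q.max(0).round(3),cv2.minAreaRect((Q[:,:2]*1000).astype(np.float32)))
E
```

```text
cab [0.46084508 0.52107201 0.10006249] [0.81620245 0.81681422 0.2293684 ]
[ 54  20  67  20 602] ((553.0028686523438, 112.31771087646484), (197.2908935546875, 45.018497467041016), 84.19959259033203)
lev [ 31  21  12  34 188] [0.528 0.259 0.063] ((529.0167846679688, 257.42718505859375), (21.817277908325195, 100.16107940673828), 82.72087097167969)
lev [102  26   9   9  44] [0.546 0.054 0.059] ((546.8878784179688, 53.72577667236328), (21.085020065307617, 23.6234130859375), 29.61648941040039)
port [60 21 11 10 61] [0.56  0.173 0.079] [0.573 0.188 0.085] ((559.3934936523438, 172.96652221679688), (29.221433639526367, 26.46245574951172), 43.99858474731445)
port [81 22 10 11 83] [0.551 0.113 0.088] [0.568 0.127 0.103] ((553.3450927734375, 113.10711669921875), (27.059736251831055, 26.60858154296875), 45.46281814575195)
0.056 [ 12  22  67  37 815] [ 0.568 -0.277  0.06 ] [ 0.627 -0.183  0.064] ((570.2957763671875, -279.4813537597656), (190.04954528808594, 57.45060348510742), 70.48272705078125)
0.115 [ 40  29  19  13 216] [ 0.568 -0.277  0.142] [ 0.588 -0.253  0.156] ((569.4869995117188, -278.69647216796875), (48.83628845214844, 30.165842056274414), 80.35928344726562)
0.115 [ 38  66  24  29 459] [ 0.439 -0.265  0.171] [ 0.479 -0.239  0.189] ((441.3531799316406, -268.5658874511719), (67.62652587890625, 39.874446868896484), 22.948453903198242)
```

```bash
python3 -m creep '[[[0,0,6],[0,0,0]],[[0,0,6],[0,0,0]],[[2,-2,3],[0,0,0]],[[3,-5,0],[0,0,-6]],[[3,-5,0],[0,0,-6]],[[3,-5,0],[0,0,-6]],[[3,-5,0],[0,0,-6]],[[3,-5,0],[0,0,-6]],[[3,-5,0],[0,0,-6]]]' 1
```

```text
time: 1.27
tcp_pos: [0.4341, 0.3646, 0.3813]
ee_rot: [0.462, 0.887, 0.0, -0.0]
force: [1.5, -0.6, -0.4]
grip_width: 0.0857
```

```bash
python3 -m creep '[[[2.5,-3.9,-2],[0,0,-8]],[[2.5,-3.9,-2],[0,0,-8]],[[2.5,-3.9,-2],[0,0,-8]],[[2.5,-3.9,-2],[0,0,-8]],[[2.5,-3.9,-2],[0,0,-8]],[[0,0,0],[0,0,0]],[[0,0,0],[0,0,0]]]' 1
cat > look.py <<'E'
import sys
from h import *
n=sys.argv[1]
o=bot.observe();p,d=bot.capture('wrist')
W=cloud(d,bot.camera_params('wrist')['K'],wristT(o))
cv2.imwrite(f'pics/{n}.png',p[:,:,::-1]);np.save(f'pics/{n}W.npy',W)
print(o['tcp_pos'].round(4),R.from_quat(o['ee_rot']).as_matrix()[:2,1].round(4),o['force'].round(2))
E
python3 look.py w1
```

```text
time: 2.15
tcp_pos: [0.5582, 0.1718, 0.2811]
ee_rot: [0.736, 0.677, -0.0, -0.0]
force: [-0.9, 0.5, 0.8]
grip_width: 0.0854
[0.5582 0.1718 0.2811] [ 0.9966 -0.0823] [-0.93  0.49  0.76]
```

View pics/w1.png

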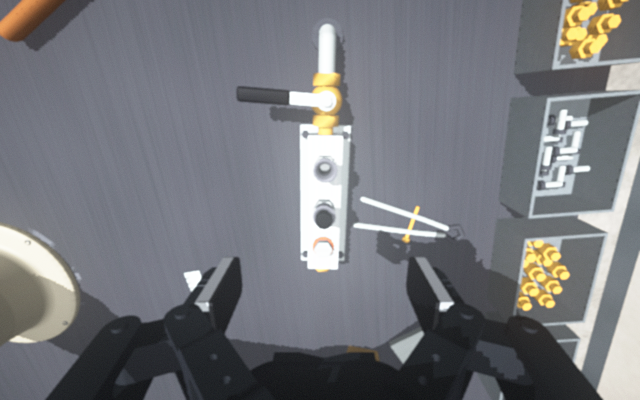

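The wrist view shows the open port at (325,168), the black plug at (325,214), the hex plug at (323,248), the valve axis at (327,100) and the lever's sleeve at (263,95). Next I measure these.

```bash
cat > man.py <<'E'
import sys
from h import *
n=sys.argv[1]
W=np.load(f'pics/{n}W.npy');z=W[...,2]
ok=(W[...,0]>.42)&(W[...,0]<.66)&(W[...,1]>-.05)&(W[...,1]<.3)
def comps(a,b,mn,nm):
    m=ok&(z>a)&(z<b);k,l,s,c=cv2.connectedComponentsWithStats(m.astype(np.uint8))
    for i in range(1,k):
        if s[i,4]>mn:
            Q=W[l==i];print(nm,s[i],Q.mean(0).round(4),Q[:,2].max().round(4),cv2.minAreaRect((Q[:,:2]*1000).astype(np.float32)))
comps(.041,.05,100,'bar');comps(.072,.084,20,'port');comps(.055,.07,40,'lev')
E
python3 man.py w1; python3 - <<'E'
import cv2
p=cv2.imread('pics/w1.png');cv2.imwrite('pics/w1z.png',cv2.resize(p[80:270,220:360],None,fx=4,fy=3.1*4/3.1*0.75,interpolation=cv2.INTER_CUBIC))
E
```

```text
bar [ 308  135   35  134 2902] [0.5529 0.1225 0.0458] 0.05 ((552.3253173828125, 112.41114807128906), (196.4295654296875, 43.42399215698242), 84.23884582519531)
port [312 159  25  24 367] [0.558  0.172  0.0784] 0.0811 ((557.8743896484375, 172.4716339111328), (28.881126403808594, 29.0869197845459), 85.72496032714844)
port [312 206  24  18 172] [0.5527 0.1185 0.0789] 0.0814 ((552.6625366210938, 115.77399444580078), (22.955673217773438, 29.574758529663086), 81.76109313964844)
lev [ 236   86   99   25 1433] [0.5196 0.2599 0.0632] 0.0695 ((519.435546875, 258.6092529296875), (21.485214233398438, 114.96672821044922), 82.06400299072266)
lev [316 156  18   6  46] [0.5592 0.1841 0.0591] 0.0655 ((559.6007690429688, 183.0214385986328), (6.057262420654297, 21.720930099487305), 81.3363265991211)
lev [313 201  22  11  93] [0.553  0.1225 0.0612] 0.0699 ((553.1253662109375, 119.79776000976562), (13.442268371582031, 28.31327247619629), 83.13630676269531)
lev [314 242  18  15 211] [0.546  0.0542 0.0576] 0.0594 ((545.97021484375, 53.822357177734375), (22.50267791748047, 24.12260627746582), 85.81196594238281)
```

```bash
python3 -m creep '[[[0,-6,-1],[0,0,-1]],[[0,-6,-1],[0,0,-1]],[[0,-6,-1],[0,0,-1]],[[0,-6,0],[0,0,-1]],[[0,-6,0],[0,0,-1]],[[0,-6,0],[0,0,0]],[[0,-6,0],[0,0,0]],[[0.5,-5,0],[0,0,0]],[[0,0,0],[0,0,0]],[[0,0,0],[0,0,0]]]' 1; python3 look.py w2
```

```text
time: 3.45
tcp_pos: [0.5639, -0.2969, 0.2514]
ee_rot: [0.764, 0.645, 0.0, -0.0]
force: [0.6, 0.3, 0.1]
grip_width: 0.0853
[ 0.5639 -0.2969  0.2514] [ 0.9858 -0.1679] [0.6  0.27 0.09]
```

View pics/w2.png

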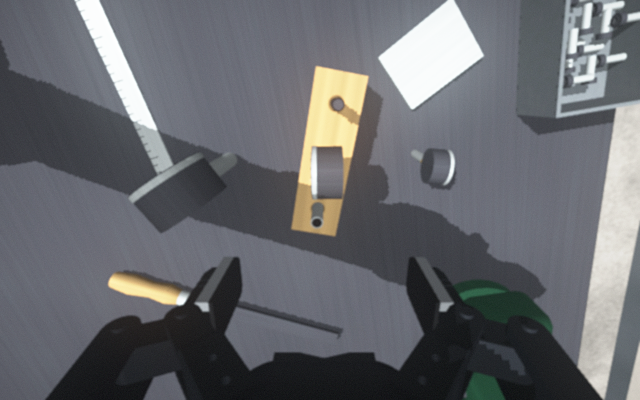

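The wrist view now shows the rack gauge's case top at (328,172), with its dial on the left, the large gauge at (180,190) and the small one at (438,167). I'll measure the gauge.

```bash
python3 - <<'E'
from h import *
W=np.load('pics/w2W.npy');z=W[...,2]
ok=(W[...,0]>.35)&(W[...,0]<.75)&(W[...,1]>-.45)&(W[...,1]<-.15)
def comps(a,b,mn,nm):
    m=ok&(z>a)&(z<b);k,l,s,c=cv2.connectedComponentsWithStats(m.astype(np.uint8))
    for i in range(1,k):
        if s[i,4]>mn:
            Q=W[l==i];print(nm,s[i],Q.mean(0).round(4),Q[:,2].max().round(4),cv2.minAreaRect((Q[:,:2]*1000).astype(np.float32)))
comps(.056,.064,100,'rack');comps(.125,.3,20,'case');comps(.08,.114,40,'others')
p=cv2.imread('pics/w2.png');cv2.imwrite('pics/w2z.png',cv2.resize(p[120:240,280:380],None,fx=5,fy=5,interpolation=cv2.INTER_CUBIC))
for s in W[150:200:8,[308,312,316,320,330,340,344]]: print(s.round(3).tolist())
E
```

```text
rack [ 291   66   77  170 5825] [ 0.5735 -0.2631  0.0598] 0.064 ((568.7576293945312, -280.1553039550781), (190.0496826171875, 56.01869583129883), 70.41780853271484)
case [ 310  146   33   53 1682] [ 0.5697 -0.2752  0.1446] 0.1516 ((568.8246459960938, -278.58966064453125), (47.270957946777344, 28.60482406616211), 80.85079956054688)
case [ 128  152   99   81 4174] [ 0.4522 -0.2637  0.1741] 0.1851 ((443.57989501953125, -267.3905029296875), (61.71683883666992, 38.957359313964844), 23.064420700073242)
case [ 183  257   59   77 2171] [ 0.5195 -0.2851  0.2849] 0.3 ((520.1422729492188, -288.2501220703125), (15.257814407348633, 23.120851516723633), 28.002714157104492)
case [ 406  257   59   77 2173] [ 0.6092 -0.3004  0.2848] 0.3 ((607.45751953125, -303.0335693359375), (23.07280731201172, 14.693084716796875), 43.286617279052734)
others [331  97  13  14 146] [ 0.5891 -0.2215  0.1051] 0.1082 ((589.3181762695312, -221.33096313476562), (11.791752815246582, 11.562994003295898), 80.124267578125)
others [422 148  32  37 951] [ 0.6837 -0.3006  0.0962] 0.1041 ((685.5259399414062, -303.35906982421875), 
[... 681 characters left out ...]
 -0.271, 0.147], [0.588, -0.292, 0.059]]
[[0.545, -0.295, 0.06], [0.557, -0.273, 0.15], [0.561, -0.274, 0.15], [0.564, -0.275, 0.149], [0.573, -0.276, 0.149], [0.581, -0.277, 0.15], [0.587, -0.302, 0.06]]
[[0.543, -0.304, 0.061], [0.556, -0.281, 0.149], [0.559, -0.281, 0.149], [0.563, -0.282, 0.149], [0.571, -0.283, 0.149], [0.58, -0.284, 0.15], [0.585, -0.311, 0.06]]
[[0.542, -0.314, 0.061], [0.555, -0.288, 0.148], [0.558, -0.289, 0.148], [0.562, -0.289, 0.148], [0.57, -0.292, 0.145], [0.579, -0.293, 0.147], [0.585, -0.34, 0.0]]
[[0.539, -0.324, 0.059], [0.552, -0.299, 0.137], [0.556, -0.3, 0.138], [0.559, -0.301, 0.137], [0.569, -0.302, 0.137], [0.578, -0.304, 0.136], [0.583, -0.352, 0.0]]
```

View pics/w2z.png

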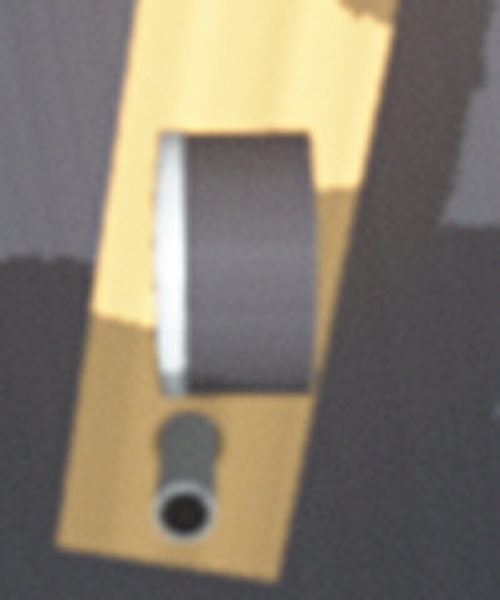

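```bash
python3 -m creep '[[[0.5,1.8,0],[0,0,0]],[[0,0,-4],[0,0,0]],[[0,0,-4],[0,0,0]],[[0,0,-3],[0,0,0]],[[0,0,-2],[0,0,0]],[[0,0,-1.2],[0,0,0]],[[0,0,0],[0,0,0]],[[0,0,0],[0,0,0]]]' 1; python3 look.py w3
```

```text
time: 4.5
tcp_pos: [0.569, -0.2803, 0.1101]
ee_rot: [0.765, 0.644, 0.0, 0.001]
force: [0.2, -1.2, -0.1]
grip_width: 0.0852
[ 0.569  -0.2803  0.1101] [ 0.9856 -0.1693] [ 0.18 -1.22 -0.14]
```

View pics/w3.png

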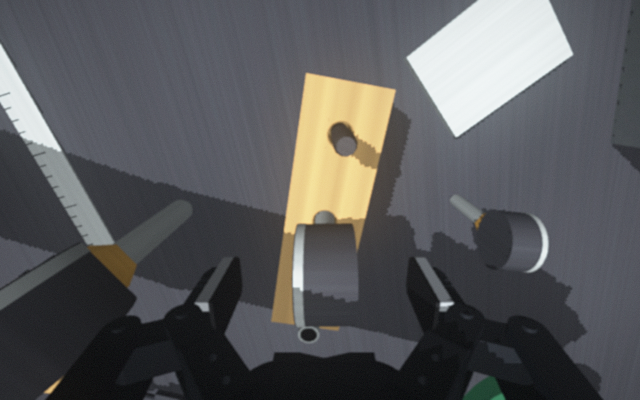

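The case at (326,275) is centred between the pads at (220,285) and (432,285). Closing the gripper now.

```bash
python3 -m creep '[[[0,0,-0.2],[0,0,0]],[[0,0,0],[0,0,0]],[[0,0,0],[0,0,0]],[[0,0,0],[0,0,0]],[[0,0,0],[0,0,0]],[[0,0,0],[0,0,0]],[[0,0,0],[0,0,0]],[[0,0,0],[0,0,0]]]' 0; python3 look.py w4
```

```text
time: 5.55
tcp_pos: [0.5686, -0.2808, 0.1075]
ee_rot: [0.765, 0.644, 0.0, 0.0]
force: [-0.1, -0.9, 5.3]
grip_width: 0.0272
[ 0.5686 -0.2808  0.1075] [ 0.9855 -0.1699] [-0.13 -0.88  5.3 ]
```

View pics/w4.png

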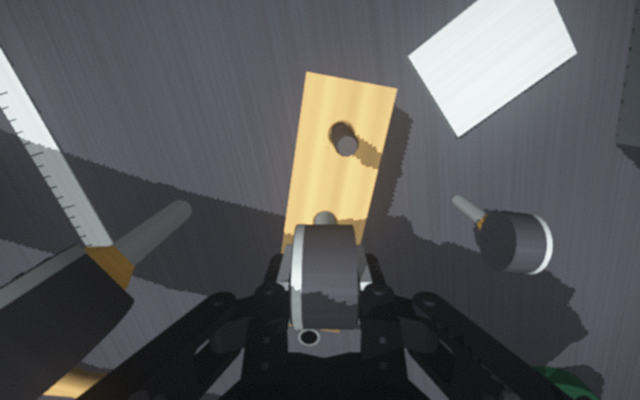

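Gripped, at a width of 27 mm. Lifting straight up.

```bash
python3 -m creep '[[[0,0,0.5],[0,0,0]],[[0,0,1.5],[0,0,0]],[[0,0,3],[0,0,0]],[[0,0,4],[0,0,0]],[[0,0,4],[0,0,0]],[[0,0,1.5],[0,0,0]],[[0,0,0],[0,0,0]],[[0,0,0],[0,0,0]]]'; python3 - <<'E'
from h import *
o=bot.observe();print(o)
p,d=bot.capture('side');cv2.imwrite('pics/s5.png',p[:,:,::-1]);np.save('pics/s5.npy',d)
c=bot.camera_params('side');print
W=cloud(d,c['K'],c['world_from_camera']);np.save('pics/s5W.npy',W)
cv2.imwrite('pics/s5z.png',cv2.resize(p[120:320,330:470,::-1],None,fx=4,fy=3,interpolation=cv2.INTER_CUBIC))
E
```

```text
time: 6.6
tcp_pos: [0.5677, -0.28, 0.2508]
ee_rot: [0.765, 0.644, -0.001, -0.001]
force: [0.2, -1.0, -1.5]
grip_width: 0.0271
{'time': 6.6, 'qpos': array([ 0.06776982,  0.49888343,  0.4518334 ,  1.81827681, -0.27233926,
        0.88840918,  0.4749951 ]), 'joint_vel': array([ 0.00068143,  0.00975449, -0.001808  ,  0.00148433, -0.00033734,
        0.00210139, -0.00183784]), 'joint_efforts': array([ 5.16973576e-02, -6.62971687e+01,  8.19251418e+00, -2.50326490e+01,
        2.53942207e-02,  4.82262098e-03, -3.06704795e-03]), 'tcp_pos': array([ 0.56773144, -0.27998613,  0.25082853]), 'ee_rot': array([ 7.64737611e-01,  6.44340746e-01, -5.26369857e-04, -1.05465566e-03]), 'force': array([ 0.17540575, -0.98617   , -1.52177523]), 'torque': array([ 0.00912843,  0.0009528 , -0.0086303 ]), 'grip_width': 0.02707695030724573}
```

View pics/s5z.png

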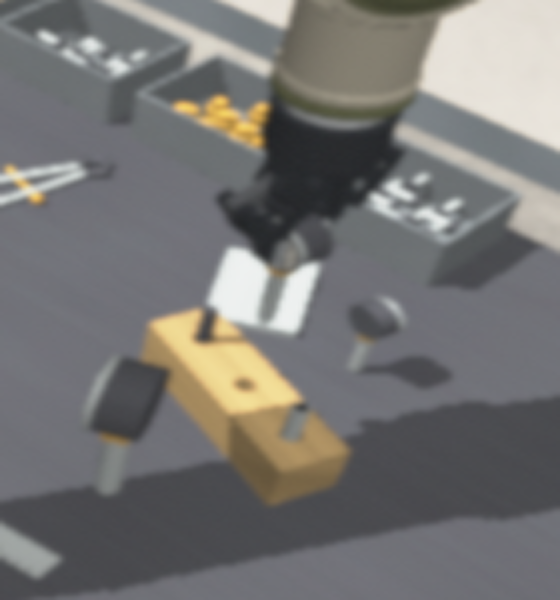

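The gauge is out of the block and hanging from the gripper, tube end at about (267,318) in the crop. I'll measure the tube's axis.

```bash
python3 - <<'E'
from h import *
W=np.load('pics/s5W.npy');z=W[...,2]
m=(abs(W[...,0]-.568)<.03)&(abs(W[...,1]+.28)<.03)&(z>.15)&(z<.225)
Q=W[m];
for a in np.arange(.15,.225,.01):
    s=Q[(Q[:,2]>=a)&(Q[:,2]<a+.01)]
    if len(s): print(round(a,3),len(s),s.mean(0).round(4),s.min(0).round(4),s.max(0).round(4))
E
python3 look.py w5;python3 - <<'E'
from h import *
W=np.load('pics/w5W.npy');z=W[...,2]
m=(abs(W[...,0]-.568)<.03)&(abs(W[...,1]+.28)<.03)&(z>.15)&(z<.31)
Q=W[m]
for a in np.arange(.15,.31,.01):
    s=Q[(Q[:,2]>=a)&(Q[:,2]<a+.01)]
    if len(s): print(round(a,3),len(s),s.mean(0).round(4),s.min(0).round(4),s.max(0).round(4))
E
```

```text
0.16 6 [ 0.5626 -0.2809  0.1658] [ 0.5585 -0.2852  0.1606] [ 0.5676 -0.2771  0.1682]
0.17 17 [ 0.5623 -0.2809  0.175 ] [ 0.559  -0.2856  0.17  ] [ 0.5705 -0.2725  0.1793]
0.18 12 [ 0.5632 -0.2815  0.1853] [ 0.5597 -0.2847  0.1802] [ 0.5686 -0.2765  0.1889]
0.19 13 [ 0.5623 -0.2809  0.1959] [ 0.5593 -0.2859  0.1907] [ 0.5696 -0.2749  0.1996]
0.2 12 [ 0.5626 -0.2805  0.2051] [ 0.5594 -0.285   0.2002] [ 0.5685 -0.2749  0.2095]
0.21 13 [ 0.5625 -0.2815  0.2145] [ 0.5566 -0.2861  0.2102] [ 0.5692 -0.2742  0.2199]
0.22 9 [ 0.5621 -0.2816  0.2226] [ 0.5595 -0.2858  0.2204] [ 0.566  -0.276   0.2243]
[ 0.5677 -0.2801  0.2507] [ 0.9855 -0.1698] [ 0.06 -0.37 -3.07]
0.16 47 [ 0.5685 -0.274   0.1665] [ 0.5611 -0.2787  0.1625] [ 0.5744 -0.2721  0.1697]
0.17 65 [ 0.5684 -0.2738  0.1751] [ 0.5614 -0.2776  0.1701] [ 0.5743 -0.2721  0.1799]
0.18 85 [ 0.5686 -0.2742  0.1851] [ 0.5607 -0.2803  0.18  ] [ 0.5745 -0.272   0.1898]
0.19 86 [ 0.5687 -0.2741  0.1951] [ 0.5611 -0.2792  0.19  ] [ 0.5744 -0.2718  0.2   ]
0.2 99 [ 0.5685 -0.2738  0.2049] [ 0.5617 -0.2782  0.2   ] [ 0.5743 -0.2718  0.2099]
0.21 96 [ 0.5687 -0.2734  0.2147] [ 0.5621 -0.2769  0.21  ] [ 0.5742 -0.2721  0.2199]
0.22 4 [ 0.5677 -0.2724  0.2206] [ 0.5663 -0.2726  0.2203] [ 0.5689 -0.2722  0.2213]
0.25 161 [ 0.5705 -0.267   0.258 ] [ 0.5424 -0.2785  0.2525] [ 0.5939 -0.2538  0.26  ]
0.26 786 [ 0.5702 -0.2637  0.2659] [ 0.5414 -0.279   0.26  ] [ 0.5953 -0.2518  0.27  ]
0.27 1556 [ 0.5708 -0.2618  0.2755] [ 0.5415 -0.279   0.27  ] [ 0.5955 -0.2516  0.28  ]
0.28 3153 [ 0.5696 -0.2674  0.286 ] [ 0.5416 -0.2995  0.28  ] [ 0.5954 -0.2541  0.29  ]
0.29 4107 [ 0.568  -0.2756  0.293 ] [ 0.538 -0.294  0.29 ] [ 0.598  -0.2625  0.3   ]
0.3 1543 [ 0.569  -0.2706  0.3049] [ 0.538  -0.2932  0.3   ] [ 0.598  -0.2636  0.31  ]
```

View pics/w5.png

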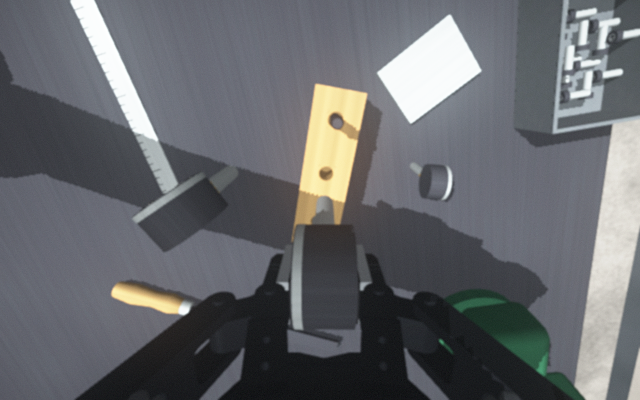

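The tube hangs vertical, at (0.568, -0.279), with its end at z≈0.158. Moving over to the port.

```bash
python3 -m creep '[[[0,3,0],[0,0,0]],[[0,5,0],[0,0,0]],[[-0.1,6,0],[0,0,0.5]],[[-0.2,6,0],[0,0,0.5]],[[-0.2,6,0],[0,0,0.5]],[[-0.2,6,0],[0,0,0.5]],[[-0.2,6,0],[0,0,0.5]],[[0,4,0],[0,0,0.5]],[[0,3,0],[0,0,0.5]],[[0,0,0],[0,0,0]]]'
python3 -m creep '[[[0,0,-1.5],[0,0,0]],[[0,0,-2],[0,0,0]],[[0,0,-1.5],[0,0,0]],[[0,0,0],[0,0,0]],[[0,0,0],[0,0,0]]]'; python3 look.py w6
```

```text
time: 7.95
tcp_pos: [0.5587, 0.1724, 0.2509]
ee_rot: [0.743, 0.669, -0.001, -0.001]
force: [0.1, -1.3, -1.6]
grip_width: 0.0272
time: 8.57
tcp_pos: [0.5598, 0.1689, 0.2025]
ee_rot: [0.745, 0.667, 0.0, 0.0]
force: [-0.3, 0.5, -2.9]
grip_width: 0.0269
[0.5598 0.1689 0.2025] [ 0.9939 -0.1102] [-0.3   0.48 -2.86]
```

View pics/w6.png

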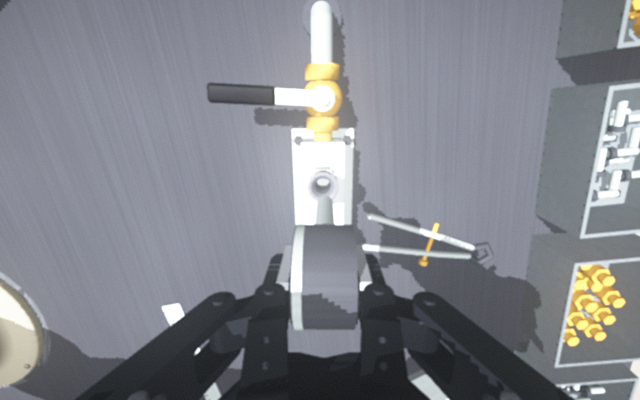

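The tube tip at about (324,205) sits just below the port mouth at (323,183) in the picture. I'll measure the two relative to each other.

```bash
cat > rel.py <<'E'
import sys
from h import *
n=sys.argv[1]; zt=float(sys.argv[2])
W=np.load(f'pics/{n}W.npy');z=W[...,2]
near=(abs(W[...,0]-.558)<.03)&(abs(W[...,1]-.17)<.035)
Q=W[near&(z>zt)&(z<zt+.055)]
for a in np.arange(zt,zt+.055,.01):
    s=Q[(Q[:,2]>=a)&(Q[:,2]<a+.01)]
    if len(s)>5: print('tube',round(a,3),len(s),'x',np.percentile(s[:,0],[1,99]).round(4),'mid',s[:,0].mean().round(4),'yfront',np.percentile(s[:,1],98).round(4))
P=W[near&(z>.0775)&(z<.0825)&(np.hypot(W[...,0]-.5585,W[...,1]-.1722)<.016)]
if len(P): print('rim',len(P),P.min(0).round(4),P.max(0).round(4),cv2.minEnclosingCircle((P[:,:2]*1000).astype(np.float32)))
E
python3 rel.py w6 .112; python3 man.py w6; python3 - <<'E'
import cv2
p=cv2.imread('pics/w6.png');cv2.imwrite('pics/w6z.png',cv2.resize(p[120:240,270:380],None,fx=5,fy=5,interpolation=cv2.INTER_CUBIC))
E
```

```text
tube 0.112 47 x [0.5532 0.5665] mid 0.56 yfront 0.1765
tube 0.122 67 x [0.5536 0.5664] mid 0.5605 yfront 0.1767
tube 0.132 81 x [0.5529 0.5666] mid 0.5604 yfront 0.1766
tube 0.142 88 x [0.5533 0.5664] mid 0.5603 yfront 0.1767
tube 0.152 98 x [0.5537 0.5663] mid 0.5602 yfront 0.1766
tube 0.162 49 x [0.554  0.5661] mid 0.5604 yfront 0.1765
rim 370 [0.5435 0.1594 0.0775] [0.5734 0.1878 0.0816] ((558.3223876953125, 172.50625610351562), 15.408071517944336)
bar [ 301  142   43   82 2094] [0.5582 0.1753 0.0458] 0.0499 ((557.483642578125, 165.33474731445312), (90.16873931884766, 44.023258209228516), 84.05289459228516)
port [307 172  32  29 510] [0.5582 0.1738 0.0783] 0.0816 ((558.581787109375, 173.79598999023438), (27.788169860839844, 29.700225830078125), 86.29771423339844)
lev [ 207   83  127   28 2368] [0.5198 0.2598 0.0632] 0.0692 ((519.7821044921875, 258.627197265625), (21.02557945251465, 115.71137237548828), 82.1025390625)
lev [311 168  26  12  90] [0.5605 0.1833 0.0596] 0.0668 ((561.3856201171875, 181.19911193847656), (9.952590942382812, 25.847518920898438), 73.89595794677734)
lev [315 181  15  11  70] [0.5576 0.1676 0.0641] 0.0699 ((557.531982421875, 169.31265258789062), (8.787978172302246, 14.221344947814941), 78.93121337890625)
```

View pics/w6z.png

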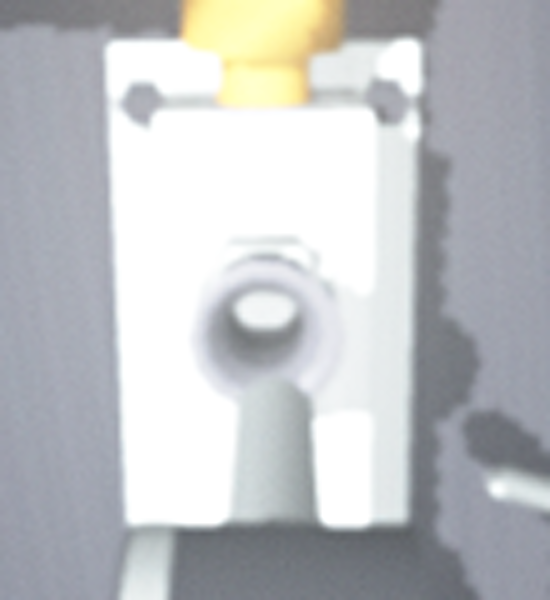

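```bash
python3 -m creep '[[[-0.15,0.27,0],[0,0,0]],[[0,0,-1],[0,0,0]],[[0,0,-1],[0,0,0]],[[0,0,0],[0,0,0]],[[0,0,0],[0,0,0]],[[0,0,0],[0,0,0]]]'; python3 look.py w7; python3 rel.py w7 .092
```

```text
time: 9.38
tcp_pos: [0.5581, 0.1721, 0.1825]
ee_rot: [0.745, 0.667, 0.0, 0.0]
force: [0.5, -0.5, -2.3]
grip_width: 0.0276
[0.5581 0.1721 0.1825] [ 0.994  -0.1095] [ 0.47 -0.49 -2.31]
tube 0.092 49 x [0.5516 0.5649] mid 0.5586 yfront 0.1796
tube 0.102 67 x [0.552  0.5647] mid 0.5589 yfront 0.1798
tube 0.112 82 x [0.5514 0.565 ] mid 0.5588 yfront 0.1797
tube 0.122 89 x [0.5516 0.5648] mid 0.5586 yfront 0.1799
tube 0.132 100 x [0.5521 0.5647] mid 0.5588 yfront 0.1799
tube 0.142 48 x [0.5524 0.5642] mid 0.5585 yfront 0.1798
rim 391 [0.5437 0.1591 0.0775] [0.5734 0.1878 0.0814] ((558.270751953125, 172.61474609375), 15.362163543701172)
```

```bash
python3 - <<'E'
import cv2
p=cv2.imread('pics/w7.png');cv2.imwrite('pics/w7z.png',cv2.resize(p[120:240,270:380],None,fx=5,fy=5,interpolation=cv2.INTER_CUBIC))
E
```

```text
(no output)
```

View pics/w7z.png

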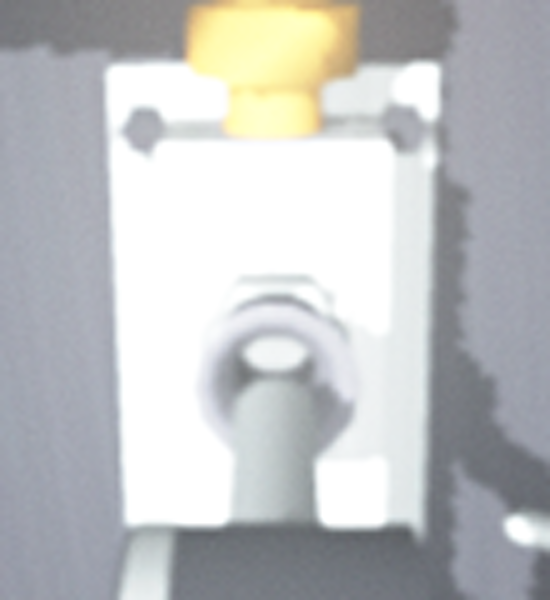

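The tube (x≈275) and the port's bore (x≈277) are aligned to well under 1 mm. Lowering to just above the seal.

```bash
python3 -m creep '[[[0,0,-0.8],[0,0,0]],[[0,0,-0.6],[0,0,0]],[[0,0,0],[0,0,0]],[[0,0,0],[0,0,0]]]'; python3 -m creep '[[[0,0,-0.4],[0,0,0]],[[0,0,-0.4],[0,0,0]],[[0,0,-0.3],[0,0,0]],[[0,0,0],[0,0,0]],[[0,0,0],[0,0,0]]]'
```

```text
time: 9.93
tcp_pos: [0.558, 0.172, 0.1682]
ee_rot: [0.745, 0.667, -0.0, 0.0]
force: [-1.1, 0.9, -3.4]
grip_width: 0.0276
time: 10.55
tcp_pos: [0.5579, 0.1721, 0.1573]
ee_rot: [0.745, 0.667, -0.0, -0.0]
force: [0.6, -0.2, -2.7]
grip_width: 0.0274
```

```bash
python3 -m creep '[[[0,0,-0.1],[0,0,0]],[[0,0,-0.1],[0,0,0]],[[0,0,-0.1],[0,0,0]],[[0,0,-0.1],[0,0,0]],[[0,0,0],[0,0,0]]]';python3 -m creep '[[[0,0,-0.1],[0,0,0]],[[0,0,-0.1],[0,0,0]],[[0,0,0],[0,0,0]]]';python3 -m creep '[[[0,0,-0.1],[0,0,0]],[[0,0,-0.1],[0,0,0]],[[0,0,0],[0,0,0]]]'
```

```text
time: 11.18
tcp_pos: [0.5581, 0.1721, 0.1533]
ee_rot: [0.745, 0.667, 0.0, 0.0]
force: [-0.9, -0.3, -2.8]
grip_width: 0.0274
time: 11.55
tcp_pos: [0.5582, 0.1721, 0.1515]
ee_rot: [0.745, 0.667, 0.0, 0.0]
force: [0.9, -0.4, 1.0]
grip_width: 0.0274
time: 11.92
tcp_pos: [0.5585, 0.1721, 0.15]
ee_rot: [0.745, 0.667, 0.001, 0.0]
force: [0.1, -0.4, 5.7]
grip_width: 0.0272
```

```bash
for i in 1; do :; done; python3 -m creep '[[[0,0,-0.1],[0,0,0]],[[0,0,0],[0,0,0]]]';python3 -m creep '[[[0,0,-0.1],[0,0,0]],[[0,0,0],[0,0,0]]]';python3 -m creep '[[[0,0,-0.1],[0,0,0]],[[0,0,0],[0,0,0]]]'
```

```text
time: 12.18
tcp_pos: [0.5583, 0.1721, 0.1485]
ee_rot: [0.745, 0.667, 0.0, 0.0]
force: [1.3, 0.1, -0.2]
grip_width: 0.0272
time: 12.42
tcp_pos: [0.5582, 0.1721, 0.1472]
ee_rot: [0.745, 0.667, 0.0, 0.0]
force: [1.4, -0.4, -0.3]
grip_width: 0.0277
time: 12.68
tcp_pos: [0.5581, 0.1721, 0.1462]
ee_rot: [0.745, 0.667, 0.0, 0.0]
force: [1.7, -0.1, 0.4]
grip_width: 0.0271
```

```bash
python3 -m creep '[[[0,0,-0.1],[0,0,0]],[[0,0,0],[0,0,0]]]';python3 -m creep '[[[0,0,-0.1],[0,0,0]],[[0,0,0],[0,0,0]]]'
```

```text
time: 12.92
tcp_pos: [0.5582, 0.1721, 0.1454]
ee_rot: [0.745, 0.667, 0.0, 0.0]
force: [1.9, -1.8, 3.0]
grip_width: 0.0274
time: 13.18
tcp_pos: [0.5583, 0.1721, 0.1453]
ee_rot: [0.745, 0.667, 0.001, 0.0]
force: [-0.9, 0.2, 14.2]
grip_width: 0.0274
```

A firm stop at about 27 mm depth (14 N on the wrist sensor, -2.4 N when hanging free). Pressing slightly more and holding.

```bash
python3 -m creep '[[[0,0,-0.05],[0,0,0]],[[0,0,0],[0,0,0]],[[0,0,0],[0,0,0]]]'
```

```text
time: 13.55
tcp_pos: [0.5583, 0.1721, 0.1452]
ee_rot: [0.745, 0.667, 0.001, -0.0]
force: [-2.6, -1.1, 19.7]
grip_width: 0.0276
```

```bash
python3 -m creep '[[[0,0,0],[0,0,0]],[[0,0,0],[0,0,0]],[[0,0,0],[0,0,0]]]'; python3 look.py w8; python3 - <<'E'
from h import *
W=np.load('pics/w8W.npy');z=W[...,2]
m=(abs(W[...,0]-.558)<.012)&(abs(W[...,1]-.172)<.03)&(z>.15)&(z<.2)
print(np.percentile(z[m],[50,90,98,100]))
E
python3 -m creep '[[[0,0,0.05],[0,0,0]],[[0,0,0],[0,0,0]]]'
```

```text
time: 13.92
tcp_pos: [0.5584, 0.1721, 0.1452]
ee_rot: [0.745, 0.667, 0.001, -0.0]
force: [-2.6, -1.8, 19.1]
grip_width: 0.0273
[0.5584 0.1721 0.1452] [ 0.994  -0.1096] [-2.65 -1.83 19.12]
[0.18365151 0.18730974 0.18798019 0.1891958 ]
time: 14.22
tcp_pos: [0.5583, 0.1721, 0.1453]
ee_rot: [0.745, 0.667, 0.001, 0.0]
force: [-1.1, -1.3, 14.2]
grip_width: 0.0272
```

View pics/w8.png

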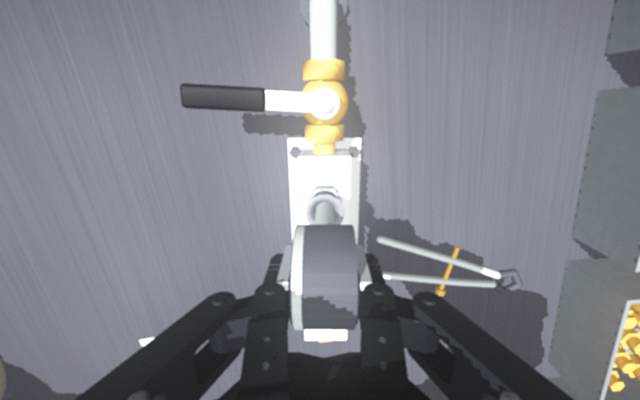

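Case top at z≈0.188 agrees with a depth of about 27 mm. I'll ease off a little, open the jaws and go up.

```bash
python3 -m creep '[[[0,0,0.04],[0,0,0]],[[0,0,0],[0,0,0]]]'; python3 -m creep '[[[0,0,0],[0,0,0]],[[0,0,0],[0,0,0]],[[0,0,0],[0,0,0]],[[0,0,0],[0,0,0]],[[0,0,0],[0,0,0]],[[0,0,0],[0,0,0]]]' 1;  python3 look.py w9
```

```text
time: 14.48
tcp_pos: [0.5583, 0.1721, 0.1453]
ee_rot: [0.745, 0.667, 0.0, 0.0]
force: [0.2, -0.3, 9.5]
grip_width: 0.0272
time: 15.22
tcp_pos: [0.5579, 0.1721, 0.1447]
ee_rot: [0.745, 0.667, -0.0, 0.0]
force: [0.0, -0.6, 0.2]
grip_width: 0.0851
[0.5579 0.1721 0.1447] [ 0.994  -0.1094] [ 0.04 -0.55  0.16]
```

View pics/w9.png

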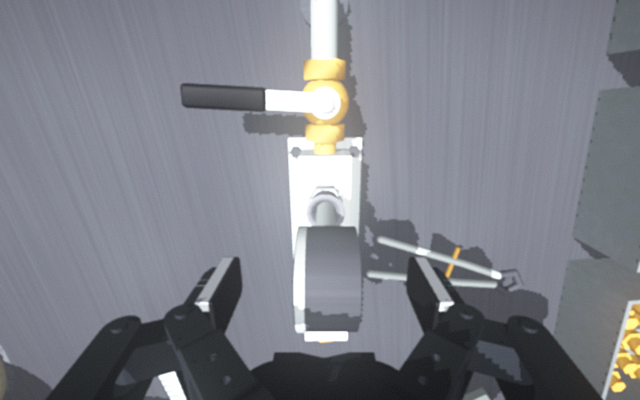

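The jaws are open and the gauge stays standing in the port at (326,275). Backing off upward, then planning the lever swing.

```bash
python3 -m creep '[[[0,0,2],[0,0,0]],[[0,0,4],[0,0,0]],[[0,0,4],[0,0,0]],[[0,0,3],[0,0,0]],[[0,0,0],[0,0,0]],[[0,0,0],[0,0,0]]]' 1; python3 look.py w10; python3 - <<'E'
from h import *
W=np.load('pics/w10W.npy');z=W[...,2]
c=np.array([.5525,.1125]);ex=np.array([.9949,-.1008]);ey=np.array([.1008,.9949])
X=(W[...,:2]-c)@ex;Y=(W[...,:2]-c)@ey
for y in np.arange(.1,.26,.01):
    m=(abs(Y-y)<.005)&(abs(X)<.03)&(z>.012)
    if m.sum(): print('pipe',round(y,3),'zmax',np.percentile(z[m],98).round(4),'x',np.percentile(X[m],[2,98]).round(4))
m=(X<-.045)&(X>-.11)&(abs(Y-.14)<.04)&(z>.045)&(z<.075)
Q=np.c_[X[m],Y[m]];print('sleeve',Q.min(0),Q.max(0),np.polyfit(Q[:,0],Q[:,1],1),np.percentile(z[m],[5,50,95]))
g=(abs(W[...,0]-.558)<.03)&(abs(W[...,1]-.172)<.04)&(z>.16)&(z<.21);Q=W[g]
print('case',Q.max(0),cv2.minAreaRect((Q[:,:2]*1000).astype(np.float32)))
A=c+.14*ey;print('A',A)
for r,d,ph in [(.085,.035,.03)]+[(.085,.0195,p) for p in np.arange(0,1.66,.15)]:
    p=A+ex*(-r*np.cos(ph)-d*np.sin(ph))+ey*(r*np.sin(ph)-d*np.cos(ph));print(round(ph,2),p.round(4),'yaw',round(-5.8-np.degrees(ph),1))
E
```

```text
time: 16.02
tcp_pos: [0.5574, 0.1721, 0.2741]
ee_rot: [0.745, 0.667, -0.0, -0.0]
force: [-0.3, 0.5, -0.3]
grip_width: 0.0854
[0.5574 0.1721 0.2741] [ 0.994  -0.1092] [-0.3   0.52 -0.3 ]
pipe 0.1 zmax 0.0471 x [-0.0203  0.0207]
pipe 0.11 zmax 0.0416 x [-0.0166  0.0158]
pipe 0.12 zmax 0.0418 x [-0.0164  0.0158]
pipe 0.13 zmax 0.0633 x [-0.0173  0.0167]
pipe 0.14 zmax 0.0684 x [-0.0295  0.0186]
pipe 0.15 zmax 0.0654 x [-0.0283  0.0166]
pipe 0.16 zmax 0.0417 x [-0.0167  0.0154]
pipe 0.17 zmax 0.0419 x [-0.0166  0.0154]
pipe 0.18 zmax 0.0371 x [-0.0102  0.0092]
pipe 0.19 zmax 0.0375 x [-0.01    0.0092]
pipe 0.2 zmax 0.037 x [-0.0098  0.0092]
pipe 0.21 zmax 0.0374 x [-0.0097  0.0092]
pipe 0.22 zmax 0.0347 x [-0.0097  0.0093]
pipe 0.23 zmax 0.026 x [-0.0068  0.0066]
sleeve [-0.10468455  0.13490018] [-0.0450301   0.15489017] [-0.05716955  0.14062704] [0.0622107  0.06406815 0.06534778]
case [0.57506443 0.19887536 0.18967948] ((558.4762573242188, 174.7045440673828), (46.410438537597656, 28.616731643676758), 83.48506164550781)
A [0.566612 0.251786]
0.03 [0.4778 0.2282] yaw -7.5
0.0 [0.4801 0.241 ] yaw -5.8
0.15 [0.4794 0.254 ] yaw -14.4
0.3 [0.4807 0.267 ] yaw -23.0
0.45 [0.484  0.2797] yaw -31.6
0.6 [0.4891 0.2917] yaw -40.2
0.75 [0.4959 0.3028] yaw -48.8
0.9 [0.5043 0.3128] yaw -57.4
1.05 [0.5142 0.3215] yaw -66.0
1.2 [0.5252 0.3285] yaw -74.6
1.35 [0.5371 0.3338] yaw -83.1
1.5 [0.5497 0.3373] yaw -91.7
1.65 [0.5627 0.3389] yaw -100.3
```

View pics/w10.png

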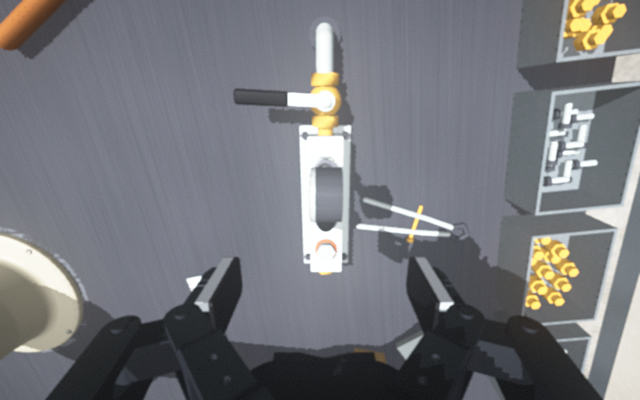

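The view shows the gauge standing in the port at (327,193) and the lever's sleeve at (262,97), still shut. I'll close the fingers, move beside the lever and go down.

```bash
python3 -m creep '[[[-4,2.7,0],[0,0,-1]],[[-4,2.8,0],[0,0,0]],[[0,0,-3],[0,0,0]],[[0,0,-4],[0,0,0]],[[0,0,-4],[0,0,0]],[[0,0,0],[0,0,0]],[[0,0,0],[0,0,0]]]' 0; python3 look.py w11
```

```text
time: 16.95
tcp_pos: [0.4783, 0.2269, 0.1652]
ee_rot: [0.751, 0.661, -0.0, 0.0]
force: [0.5, -0.0, 0.9]
grip_width: -0.0005
[0.4783 0.2269 0.1652] [ 0.9919 -0.1274] [ 0.5  -0.01  0.94]
```

View pics/w11.png

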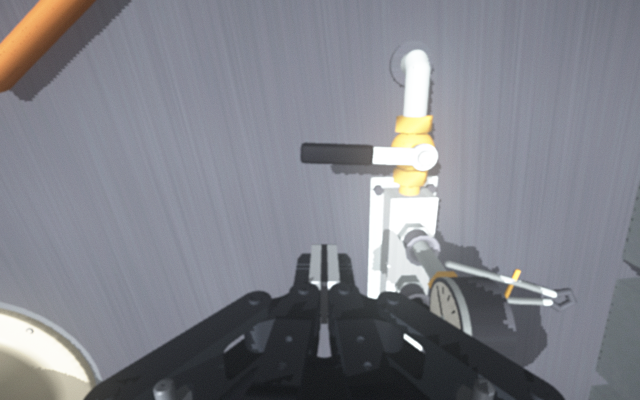

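Knuckles are broad, so I'll shift a bit farther from the gauge dial and then go down.

```bash
python3 -m creep '[[[-1,0.8,0],[0,0,0]],[[0,0,-3],[0,0,0]],[[0,0,-3],[0,0,0]],[[0,0,-3],[0,0,0]],[[0,0,-2.5],[0,0,0]],[[0,0,0],[0,0,0]],[[0,0,0],[0,0,0]]]' 0; python3 look.py w12
```

```text
time: 17.88
tcp_pos: [0.4681, 0.2356, 0.0508]
ee_rot: [0.75, 0.661, 0.001, 0.0]
force: [0.1, 0.0, 0.4]
grip_width: -0.0002
[0.4681 0.2356 0.0508] [ 0.992  -0.1265] [0.13 0.04 0.42]
```

View pics/w12.png

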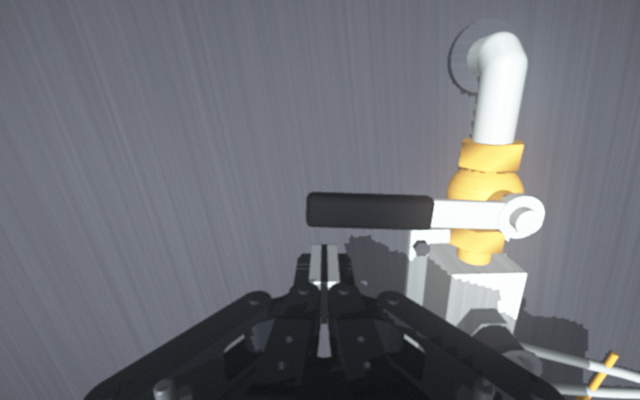

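```bash
python3 - <<'E'
import numpy as np
ex=np.array([.9949,-.1008]);ey=np.array([.1008,.9949]);A=np.array([.5666,.2518])
q=np.array([.4681,.2356])
for i,ph in enumerate(np.r_[0.06,np.arange(.18,1.67,.12)]):
    r=max(.095-.007*i/5,.085);d=.0195
    p=A+ex*(-r*np.cos(ph)-d*np.sin(ph))+ey*(r*np.sin(ph)-d*np.cos(ph))
    print(round(ph,2),p.round(4),((p-q)*100).round(2));q=p
E
```

```text
0.06 [0.4697 0.2478] [0.16 1.22]
0.18 [0.4713 0.259 ] [0.16 1.12]
0.3 [0.4741 0.2698] [0.28 1.08]
0.42 [0.4781 0.2801] [0.4  1.02]
0.54 [0.4833 0.2896] [0.51 0.95]
0.66 [0.4894 0.2984] [0.61 0.87]
0.78 [0.4964 0.3062] [0.7  0.78]
0.9 [0.5042 0.313 ] [0.78 0.68]
1.02 [0.5121 0.3199] [0.79 0.68]
1.14 [0.5206 0.3259] [0.85 0.6 ]
1.26 [0.5298 0.3309] [0.92 0.5 ]
1.38 [0.5396 0.3347] [0.97 0.38]
1.5 [0.5497 0.3373] [1.01 0.26]
1.62 [0.56   0.3388] [1.04 0.14]
```

```bash
python3 -m creep '[[[0.16,1.2,0],[0,0,0]],[[0.16,1.1,0],[0,0,-6.5]],[[0.28,1.08,0],[0,0,-6.9]],[[0.4,1.02,0],[0,0,-6.9]],[[0,0,0],[0,0,0]]]' 0; python3 look.py w13
```

```text
time: 18.55
tcp_pos: [0.4779, 0.2809, 0.0501]
ee_rot: [0.855, 0.519, 0.001, -0.0]
force: [0.2, 0.2, 0.8]
grip_width: 0.0002
[0.4779 0.2809 0.0501] [ 0.8877 -0.4604] [0.17 0.18 0.84]
```

View pics/w13.png

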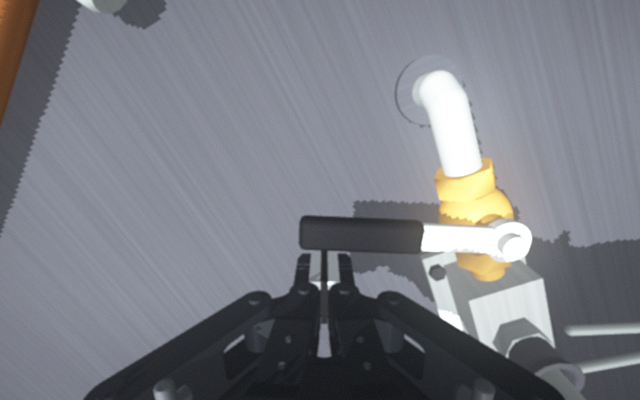

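The lever is turning with the fingers, sleeve at (360,232). Continuing the swing.

```bash
python3 -m creep '[[[0.51,0.95,0],[0,0,-6.9]],[[0.61,0.87,0],[0,0,-6.9]],[[0.7,0.78,0],[0,0,-6.9]],[[0.78,0.68,0],[0,0,-6.9]],[[0.79,0.68,0],[0,0,-6.9]],[[0.85,0.6,0],[0,0,-6.9]],[[0,0,0],[0,0,0]]]' 0; python3 look.py w14;  python3 -m creep '[[[0.92,0.5,0],[0,0,-6.9]],[[0.97,0.38,0],[0,0,-6.9]],[[0,0,0],[0,0,0]]]' 0; python3 look.py w15
```

```text
time: 19.48
tcp_pos: [0.5205, 0.325, 0.0497]
ee_rot: [0.983, 0.184, 0.0, 0.0]
force: [0.4, 0.2, 0.2]
grip_width: -0.0
[0.5205 0.325  0.0497] [ 0.3617 -0.9323] [0.44 0.19 0.24]
time: 19.9
tcp_pos: [0.5396, 0.3331, 0.0497]
ee_rot: [0.998, 0.065, 0.0, 0.0]
force: [-0.1, 1.1, -0.5]
grip_width: -0.0003
[0.5396 0.3331 0.0497] [ 0.129  -0.9917] [-0.09  1.06 -0.5 ]
```

View pics/w15.png

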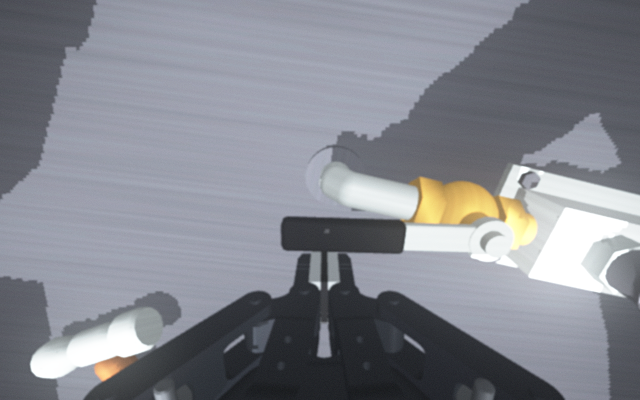

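```bash
python3 -m creep '[[[0.7,0.2,0],[0,0,-5]],[[0.5,0.1,0],[0,0,-4]],[[0,0,0],[0,0,0]]]' 0; python3 -m creep '[[[0.3,0,0],[0,0,0]],[[0,0,0],[0,0,0]]]' 0;python3 -m creep '[[[0.2,0,0],[0,0,0]],[[0,0,0],[0,0,0]]]' 0
```

```text
time: 20.32
tcp_pos: [0.5511, 0.3362, 0.0498]
ee_rot: [1.0, -0.014, 0.0, 0.0]
force: [-0.2, 0.1, 0.3]
grip_width: -0.0
time: 20.58
tcp_pos: [0.5541, 0.3363, 0.0497]
ee_rot: [1.0, -0.015, -0.0, -0.0]
force: [-1.7, 0.5, 1.3]
grip_width: 0.0004
time: 20.82
tcp_pos: [0.5562, 0.3364, 0.0497]
ee_rot: [1.0, -0.015, -0.0, 0.0]
force: [-3.3, -1.1, 1.6]
grip_width: 0.0004
```

```bash
python3 -m creep '[[[0.2,0,0],[0,0,0]],[[0,0,0],[0,0,0]]]' 0;python3 look.py w16; python3 - <<'E'
from h import *
W=np.load('pics/w16W.npy');z=W[...,2]
c=np.array([.5525,.1125]);ex=np.array([.9949,-.1008]);ey=np.array([.1008,.9949])
X=(W[...,:2]-c)@ex;Y=(W[...,:2]-c)@ey-.14
m=(Y>.03)&(Y<.1)&(abs(X)<.04)&(z>.06)&(z<.067)
k,l,s,cc=cv2.connectedComponentsWithStats(m.astype(np.uint8));i=1+np.argmax(s[1:,4]);b=l==i
print(s[i],np.polyfit(Y[b],X[b],1),X[b].mean(),Y[b].min(),Y[b].max())
E
```

```text
time: 21.08
tcp_pos: [0.5564, 0.3364, 0.0495]
ee_rot: [1.0, -0.015, -0.002, 0.0]
force: [-8.7, -1.2, 5.8]
grip_width: -0.0002
[0.5564 0.3364 0.0495] [-0.0305 -0.9995] [-8.73 -1.16  5.78]
[ 291  217  143   49 4560] [-0.00028179  0.0015261 ] 0.0015070491410634267 0.030030866619173202 0.09999306669562105
```

View pics/w16.png

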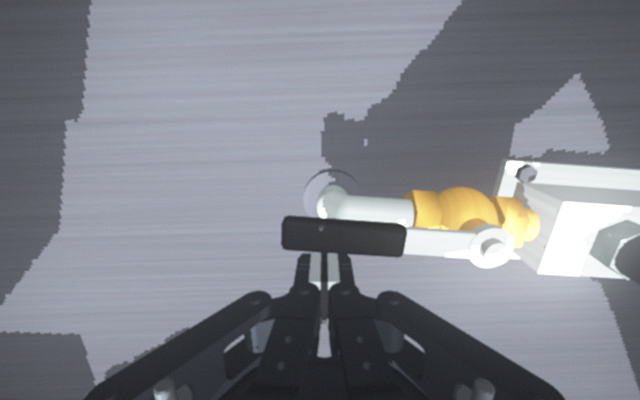

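The lever is on its stop: the force jumped to about 9 N, and the sleeve is parallel to the pipe axis to within 0.001 rad. Backing off, raising the arm and checking everything.

```bash
python3 -m creep '[[[-1,0,0],[0,0,0]],[[-2,0.5,0],[0,0,0]],[[0,0,4],[0,0,0]],[[0,0,6],[0,0,0]],[[0,0,6],[0,0,0]],[[0,0,6],[0,0,5]],[[0,-4,0],[0,0,10]],[[0,-4,0],[0,0,10]],[[0,-4,0],[0,0,10]],[[0,0,0],[0,0,0]]]' 0;python3 look.py w17; python3 - <<'E'
from h import *
W=np.load('pics/w17W.npy');z=W[...,2]
c=np.array([.5525,.1125]);ex=np.array([.9949,-.1008]);ey=np.array([.1008,.9949])
X=(W[...,:2]-c)@ex;Y=(W[...,:2]-c)@ey-.14
m=(Y>.045)&(Y<.1)&(abs(X)<.04)&(z>.058)&(z<.069)
print('lever',m.sum(),np.polyfit(Y[m],X[m],1))
g=(abs(W[...,0]-.558)<.03)&(abs(W[...,1]-.172)<.04)&(z>.16)&(z<.21);Q=W[g]
print('case',len(Q),Q[:,2].max(),cv2.minAreaRect((Q[:,:2]*1000).astype(np.float32)))
for n in ['top','side']:
    p,d=bot.capture(n);cv2.imwrite(f'pics/{n}17.png',p[:,:,::-1])
    cc=bot.camera_params(n);np.save(f'pics/{n}17W.npy',cloud(d,cc['K'],cc['world_from_camera']))
W=np.load('pics/top17W.npy');z=W[...,2]
g=(abs(W[...,0]-.558)<.04)&(abs(W[...,1]-.172)<.045)&(z>.15)&(z<.21);Q=W[g]
if len(Q): print('topcase',len(Q),Q[:,2].max(),cv2.minAreaRect((Q[:,:2]*1000).astype(np.float32)))
E
```

```text
time: 22.38
tcp_pos: [0.5277, 0.2186, 0.2704]
ee_rot: [0.959, 0.285, 0.001, -0.001]
force: [-0.4, 0.4, -0.1]
grip_width: -0.0001
[0.5277 0.2186 0.2704] [ 0.5456 -0.838 ] [-0.35  0.38 -0.15]
lever 806 [0.00090483 0.00051118]
case 1962 0.18984538369063286 ((558.9281616210938, 173.31944274902344), (49.57007598876953, 28.11067008972168), 83.44940185546875)
topcase 234 0.19322232135621809 ((558.7716064453125, 173.0648956298828), (50.127037048339844, 29.262950897216797), 83.82659149169922)
```

View pics/w17.png

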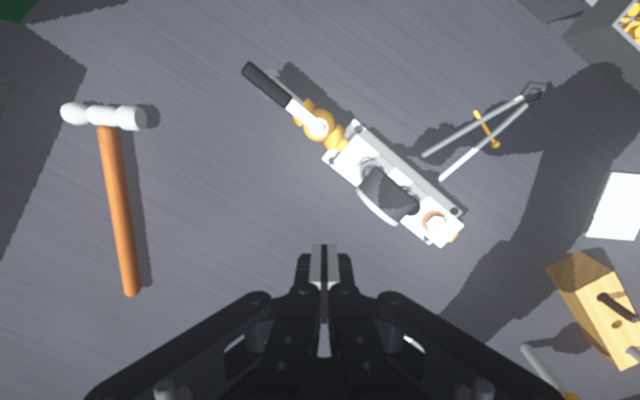

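View pics/top17.png

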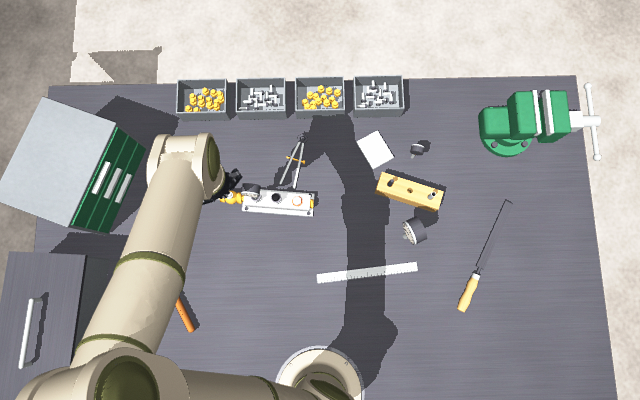

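View pics/side17.png

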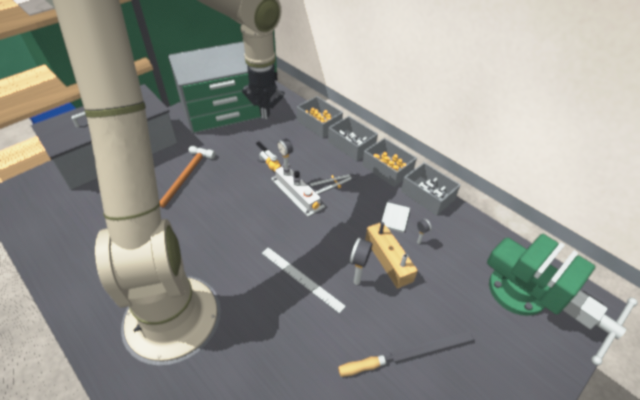

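Everything looks in place. One more check: did the gauge rise after release? I'll compare the case's crest height in the pressed and released views.

```bash
python3 - <<'E'
from h import *
from scipy.optimize import least_squares
ex=np.array([.993,-.115]);ey=np.array([.115,.993]);c=np.array([.5585,.1725])
for n in ['w7','w8','w9','w10','w11','w17']:
    W=np.load(f'pics/{n}W.npy');z=W[...,2]
    X=(W[...,:2]-c)@ex;Y=(W[...,:2]-c)@ey
    zt=.225 if n=='w7' else .188
    m=(abs(X)<.011)&(abs(Y)<.022)&(z>zt-.02)&(z<zt+.004)
    if m.sum()<30: print(n,m.sum());continue
    f=lambda p:np.hypot(Y[m]-p[0],z[m]-p[1])-.025
    s=least_squares(f,[0,zt-.025],loss='soft_l1',f_scale=.001)
    print(n,m.sum(),'axis y,z',s.x.round(4),'tube_end z',round(s.x[1]-.110,4))
E
```

```text
w7 4267 axis y,z [1.000e-04 1.996e-01] tube_end z 0.0896
w8 4270 axis y,z [0.0002 0.1624] tube_end z 0.0524
w9 4391 axis y,z [0.     0.1632] tube_end z 0.0532
w10 1228 axis y,z [1.000e-04 1.632e-01] tube_end z 0.0532
w11 1828 axis y,z [-1.000e-04  1.632e-01] tube_end z 0.0532
w17 1259 axis y,z [0.0002 0.1632] tube_end z 0.0532
```

The fit shows the gauge crept up about 0.8 mm on release. The opening pads drag backwards, and the springy washer helps. So that the tube stays seated on the shoulder, I'll press it down again from above with the shut fingers, which then leave without dragging it.

```bash
python3 -m creep '[[[0.8,-1.2,0],[0,0,10]],[[0.8,-1.2,0],[0,0,10]],[[0.8,-1.2,-1],[0,0,10]],[[0.7,-1,-2],[0,0,10]],[[0,0,-2],[0,0,9]],[[0,0,-2],[0,0,0]],[[0,0,0],[0,0,0]],[[0,0,0],[0,0,0]]]' 0;python3 look.py w18
```

```text
time: 23.52
tcp_pos: [0.5595, 0.1764, 0.1999]
ee_rot: [0.753, 0.658, 0.0, 0.0]
force: [0.0, -0.1, 0.2]
grip_width: 0.0002
[0.5595 0.1764 0.1999] [ 0.9909 -0.1349] [ 0.03 -0.08  0.18]
```

View pics/w18.png

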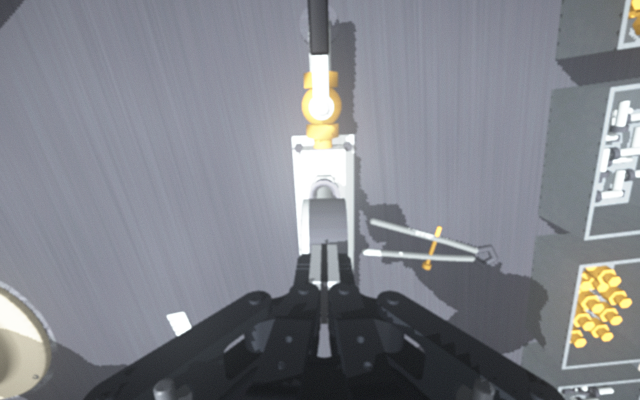

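The shut fingers are just above the case at (325,220). I'll centre them over the tube's axis and press down slowly.

```bash
python3 -m creep '[[[-0.1,-0.37,0],[0,0,0]],[[0,0,-0.4],[0,0,0]],[[0,0,-0.3],[0,0,0]],[[0,0,-0.2],[0,0,0]],[[0,0,-0.1],[0,0,0]],[[0,0,0],[0,0,0]],[[0,0,0],[0,0,0]]]' 0; python3 -m creep '[[[0,0,-0.1],[0,0,0]],[[0,0,0],[0,0,0]]]' 0;python3 -m creep '[[[0,0,-0.1],[0,0,0]],[[0,0,0],[0,0,0]]]' 0
```

```text
time: 24.45
tcp_pos: [0.5583, 0.1718, 0.1897]
ee_rot: [0.753, 0.657, 0.0, 0.0]
force: [-0.6, -0.2, -0.7]
grip_width: -0.0003
time: 24.7
tcp_pos: [0.5583, 0.1718, 0.1887]
ee_rot: [0.753, 0.657, 0.0, 0.0]
force: [0.2, 0.1, -0.2]
grip_width: -0.0001
time: 24.95
tcp_pos: [0.5587, 0.1718, 0.1881]
ee_rot: [0.754, 0.657, 0.0, 0.0]
force: [0.2, 0.3, 4.2]
grip_width: 0.0001
```

```bash
python3 -m creep '[[[0,0,-0.1],[0,0,0]],[[0,0,0],[0,0,0]]]' 0;python3 -m creep '[[[0,0,-0.05],[0,0,0]],[[0,0,0],[0,0,0]]]' 0
```

```text
time: 25.2
tcp_pos: [0.5593, 0.172, 0.1877]
ee_rot: [0.754, 0.657, 0.001, 0.0]
force: [-0.2, -0.1, 9.8]
grip_width: -0.0
time: 25.45
tcp_pos: [0.5597, 0.172, 0.1876]
ee_rot: [0.754, 0.657, 0.002, 0.001]
force: [-0.4, 0.3, 13.9]
grip_width: -0.0002
```

The stop is firm again at 14 N, with the tube end at about 0.0526. Lifting straight off and checking.

```bash
python3 -m creep '[[[0,0,0],[0,0,0]],[[0,0,0.1],[0,0,0]],[[0,0,0.2],[0,0,0]],[[0,0,0.5],[0,0,0]],[[0,0,2],[0,0,0]],[[0,0,4],[0,0,0]],[[0,0,4],[0,0,0]],[[0,0,0],[0,0,0]],[[0,0,0],[0,0,0]]]' 0;python3 look.py w19; python3 - <<'E'
from h import *
from scipy.optimize import least_squares
ex=np.array([.993,-.115]);ey=np.array([.115,.993]);c=np.array([.5585,.1725])
W=np.load('pics/w19W.npy');z=W[...,2]
X=(W[...,:2]-c)@ex;Y=(W[...,:2]-c)@ey;zt=.188
m=(abs(X)<.011)&(abs(Y)<.022)&(z>zt-.02)&(z<zt+.004)
f=lambda p:np.hypot(Y[m]-p[0],z[m]-p[1])-.025
s=least_squares(f,[0,zt-.025],loss='soft_l1',f_scale=.001)
print(m.sum(),s.x.round(4),'tube_end z',round(s.x[1]-.110,4))
# roll/pitch: slope of crest along gauge x ; tube axis below
mm=m&(abs(Y)<.004);print('slope x',np.polyfit(X[mm],z[mm],1))
c=np.array([.5525,.1125]);ex=np.array([.9949,-.1008]);ey=np.array([.1008,.9949])
X=(W[...,:2]-c)@ex;Y=(W[...,:2]-c)@ey-.14
m=(Y>.045)&(Y<.1)&(abs(X)<.04)&(z>.058)&(z<.069)
print('lever',m.sum(),np.polyfit(Y[m],X[m],1))
E
```

```text
time: 26.58
tcp_pos: [0.5577, 0.1719, 0.2938]
ee_rot: [0.753, 0.658, -0.0, -0.0]
force: [0.2, -0.2, -0.6]
grip_width: 0.0001
[0.5577 0.1719 0.2938] [ 0.9908 -0.1351] [ 0.18 -0.19 -0.62]
1079 [0.     0.1625] tube_end z 0.0525
slope x [-0.01109674  0.18745618]
lever 825 [ 0.00372938 -0.0003822 ]
```

View pics/w19.png

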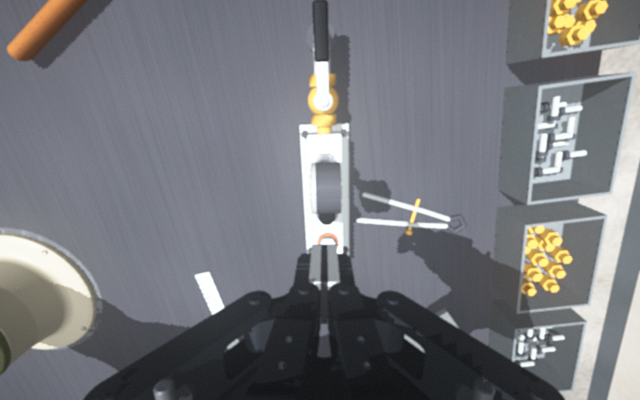

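The tube end now stays at 0.0525, about 27.5 mm below the mouth. The gauge is upright, the lever lies along the pipe at (322,30), and nothing else has moved. Handing in.

```bash
python3 -c "
from cell import bot
print(bot.job_done())"
```

```text
the job is handed in; nothing more can be done
None
```

The gauge stands in the open push-fit port, released and upright, and the ball valve is fully open. I handed in at about 26.6 s of the 67 s; no verdict was reported.

- **Insertion:** I gripped the gauge across its case, lifted it from the wooden block and pushed it past the seal. It met a firm stop about 27 mm below the mouth. I held it there for over half a second at about 19 to 20 N on the wrist sensor. Allowing for the gauge's weight and an assumed 3 to 5 N of seal drag, that is roughly 17 to 19 N on the shoulder.
- **Valve:** With the jaws shut I pushed the lever round until it stopped and the force rose to about 9 N. The last camera check has it along the pipe to within 0.004 rad.
- **One check disagreed:** After I opened the jaws, the gauge had risen about 0.8 mm, probably from the pads dragging on it and the washer underneath. With the valve already open, I pressed the gauge down again from above with the shut fingers, to about 14 N.
- **Final state:** The last measurement puts the tube end about 27.5 mm below the mouth, the same height as when it was first pressed home. It is within about 1 mm of the port's axis and tilted about 0.01 rad. The shoulder contact after release is inferred from that height, not measured.
- **Bystanders:** In the side and top pictures taken before the second press, the punch, offcut, hammer, file and dividers showed no movement. I did not measure them.

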